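Shut the sprinkles box and bring it round to the front of the carousel

ROBOT

A 6-joint arm with a two-finger parallel gripper is mounted at the origin on the work surface. World frame = base frame: x ahead of the robot, y to its left, z up, the work surface at z = 0. Lengths are in mm, angles in rad, forces in N, time in s.
With the tool pointing down it reaches from about 275 to 750 mm from the base axis. Payload 10.2 kg.
Tool frame: the origin (TCP) lies between the finger pads, 19 mm behind the fingertips; this is the grasp point; z points along the fingers, y is the line along which they close (so a half turn about z gives the same grasp; the last joint's range is limited). The gripper opens to 85 mm and grips with 20 to 120 N. Pads are 22 mm wide; open, the fingers measure 114 mm over their backs; the gripper's body (76 mm by 85 mm) begins 54 mm behind the grasp point. The pads swing forward as they close: fully open they stand 13 mm farther back than shut.
Start: joints at [-1.379, 0.313, 1.498, -0, 1.331, -0.223], TCP at [211.567, -480.49, 249.994] pointing down, gripper open.
Joint ranges: [-2.94, 2.94], [-0.97, 2.17], [0.19, 2.56], [-1.23, 4.37], [0.02, 3.11], [-2.88, 2.88]. Speed limits (rad/s): [2.39, 2.39, 3.01, 3.14, 3.14, 3.14].

INTERFACE

Orientations are given as a unit quaternion [w, x, y, z].
In Python, from rig import * gives the robot as it stands. The module is installed in compiled form; this text tells all that it offers.
- The arm moves only by the shell command python3 -m crank 'ROWS' [FORCE]. ROWS is JSON, a list that holds one entry, the list of rows, each a list of 7 numbers: the shift along the tool's x, y, z in units of 25 mm (1.0 is 25 mm), then the turn, a rotation vector about the tool's x, y, z in units of 8 degrees (1.0 is 8 degrees), then the finger opening in mm, from 0 to 85.4. A call has exactly 8 rows; each row shifts and turns the commanded pose from where the row before left it, along the tool's axes as they then stand; what a row does not reach is not made up. A row lasts 1/10 s, in which the tool goes at most 50 mm and 8.59 degrees, less where a joint would pass 70% of its speed; a pose out of reach is approached as far as the arm can. A call is refused whole if a number of a shift passes 1 or a number of a turn 1, either way. A call with a gripper value outside its range is refused whole. The fingers move at their own pace and stop on an object; FORCE is the grip in N (left out, the last holds). Time passes only in rows, so rows that do not move let the fingers close, or fill a call up. It gives the time, the measured TCP pose, the force, the opening and the grip force at its end, in the units of the state.
- sense(): the state, without advancing time (a new reading comes with each control period).
- capture(name): name is "scene" or "side" or "wrist"; returns the picture (420x560x3 uint8, blue, green, red); there is no depth.
- camera_model(name): a dict with "fx", "fy", "cx", "cy" (pixels), "world_from_camera" (4x4, takes a point from camera to world coordinates); the wrist camera has in their place "T_tool_cam" (4x4, takes a point from camera to tool coordinates, whose origin is the TCP and whose axes are the flange's). Camera axes: x right, y up, looking along -z (the intrinsics and any distortion apply to the point x, -y, -z); pixel columns grow to the right and rows downward; lengths in mm; the calibration is good to about 2 mm. A picture is of the moment at which its call begins: read the wrist's pose just before it. camera_model takes no time and is no camera call.
- finish_job(): hands the job in; it is judged then, once.
The state is a dict: "time_s": time; "joints": joint angles; "dq": joint speeds; "tau": joint torques, N m; "eef_pos": TCP position; "ee_rot": TCP orientation; "force": force on the tool from outside, world axes, zero at the start; "wrist_torque": the same for the moment, N m; "grip_width": opening from 0.0 (shut) to 1.0 (fully open); "grip_force": force on a finger pad.
Only numpy, scipy, OpenCV 4.12 (cv2) and the standard library are available. Lean on these libraries where they do the work, as an engineer would, in place of code of your own. Each camera call takes 0.05 s, during which the arm holds its last target. There are 200 camera calls.

TASK

First swing the open flap of the orange-dotted box on the spice carousel fully shut, so its tab drops behind the box's front rim. Then turn the carousel by its middle knob until that box faces front, with the orange dot on its outer wall right over the white arrow of the base, and finish there with the gripper still closed on the knob, holding the turntable still. Do not disturb the other things on the counter.

Things in the scene. Friction and masses are not known exactly. Their poses are not given: they have to be found in the camera images.
- carousel_base: Fixed black round base of the spice carousel (230 mm across, 21 mm high) with a flat tongue, 24 mm wide, reaching 177 mm from the axis and bearing a white arrow. Origin on the turning axis at the counter surface, z up; the tongue and arrow lie along its -x, which is its front and points roughly to the robot. It does not move during a run.
- turntable: Wooden turntable of the carousel, 300 mm across, upper face 34 mm above the counter. Origin on the turning axis at the counter surface, z up. The dotted box is on its -x side: when its axes agree with those of the base, the box faces front over the arrow. Turns both ways without stops; light friction (0.06 N m), stays where left.
- front_mark (a point): Centre of the white arrow on the base's tongue, 165 mm from the axis, 9 mm above the counter.
- box_mark (a point): Centre of the orange dot (36 mm across) on the outer wall of the white dotted box, 147 mm from the axis, 68 mm up; turns with the turntable. The box spans 78 to 146 mm from the axis, is 70 mm wide, walls 4 mm; inner and side walls end 96 mm up, the outer (front) wall 107 mm up: the rim the flap drops behind. Four fixed jars (48 mm across, tops 100 mm up) fill the other places.
- flap (a joint): Angle of the dotted box's white flap in rad: 0 is fully shut (level, its tab inside the front rim), growing as it swings up and back towards the carousel's middle; stops at 1.6. Its hinge is stiff enough (0.03 N m) to stay at any angle; it needs a push of about 1 N.
- flap_hinge (a point): Middle of the flap's hinge line, 80 mm from the axis at the box's inner wall, 98 mm above the counter; level and square to the radius. Shut, the flap reaches 61 mm outwards from it; it is 68 mm wide, 4 mm thick (outer face 4 mm above the hinge line when shut), with an orange dot on its outer face and a 30 mm wide tab hanging 13 mm below it near the free edge.
- flap_tip (a point): Middle of the flap's free edge, on the outer face, 60 mm from the hinge line.
- knob (a point): Centre of the dark wooden bar knob on the carousel axis, fixed to the turntable and carried by a steel post 18 mm across: 56 mm long, 16 mm thick, 45 mm high, from 110 to 155 mm above the counter; x runs along its length (pointing away from the dotted box), y across its thickness: grip it across y from above.
- pan: Round aluminium pizza pan, 300 mm across, 16 mm high, loose bystander. Origin under its centre.
- black_lid: Round black plastic lid, 200 mm across, 46 mm high with its knob, loose bystander. Origin under its centre.
- rack: Stainless steel wire cooling rack, 250 x 310 x 16 mm, loose bystander. Origin under its centre.
- cup_a: Orange silicone muffin cup, 70 mm across, 32 mm high, loose bystander. Origin under its centre.
- cup_b: The other orange muffin cup, the same size, loose bystander. Origin under its centre.
- ramekin: White ceramic ramekin, 90 mm across, 45 mm high, loose bystander. Origin under its centre.

How it is judged (in metres and radians):
On the way, in this order (a step that is already met when the one before it is completed fails the run):
1. the flap is fully shut (value of joint flap below 0.07 rad), for 0.2 s.
2. the dotted box faces front over the arrow while the fingers hold the knob, the flap still shut (y of box_mark in the frame of carousel_base between -0.015 and 0.015 m and x of box_mark in the frame of carousel_base below 0 m and contact force between the fingers and turntable above 3 N and distance between the grasp point and knob below 0.045 m and value of joint flap below 0.07 rad), for 0.2 s.
At the end, for the whole second after the job is handed in: The dot on the box wall is within 15 mm of the line from the axis through the arrow, on the arrow's side; turntable at rest (under 0.06 rad/s); the TCP within 45 mm of the knob's centre and the fingers pressing it with over 3 N; flap shut within 0.07 rad (all of step 2 and angular speed of turntable below 0.06 rad/s); the arm keeps its last pose, push and grip.
It fails at once if a thing lying on the counter (pan, lid, rack, muffin cups, ramekin) is shifted by more than 25 mm (distance of any of pan, black_lid, rack, cup_a, cup_b, ramekin from where it was at the start of the episode above 0.025 m).
It also fails if it takes over 59 s, if anything falls off the work surface, if the arm or the gripper's body presses on something with over 40 N, if the wrist force passes 120 N, or if a joint passes its speed limit or range.

## Working session

There is one attempt and no reset: what is moved stays moved. The work goes in short steps, Python scripts to look and compute and a shell command to move; the robot and the scene stay as the last step left them, time stands still between calls to the robot, and variables do not carry over. Pictures are saved under pics/ and viewed, at most 10 in all, crops included, and the job is handed in when it is done.

```bash
mkdir -p pics
cat > h.py <<'E'
from rig import *
import numpy as np, cv2
from scipy.spatial.transform import Rotation as R
def ray(name,u,v,M=None):
    m=camera_model(name)
    d=np.array([(u-m['cx'])/m['fx'],-(v-m['cy'])/m['fy'],-1.])
    T=np.array(m['world_from_camera']) if M is None else M
    return T[:3,3],T[:3,:3]@d
def onplane(name,u,v,z,M=None):
    o,d=ray(name,u,v,M); return o+d*(z-o[2])/d[2]
def tri(a,b):
    (o1,d1),(o2,d2)=a,b
    A=np.stack([d1,-d2],1); s=np.linalg.lstsq(A,o2-o1,rcond=None)[0]
    p,q=o1+d1*s[0],o2+d2*s[1]; return (p+q)/2,np.linalg.norm(p-q)
def proj(name,p):
    m=camera_model(name);T=np.linalg.inv(np.array(m['world_from_camera']))
    c=T[:3,:3]@np.array(p)+T[:3,3]
    return m['cx']+m['fx']*c[0]/-c[2], m['cy']-m['fy']*c[1]/-c[2]
E
python3 - <<'E'
from h import *
a=capture("scene");b=capture("side")
cv2.imwrite("pics/scene.png",a);cv2.imwrite("pics/side.png",b)
for n in("scene","side"):
    m=camera_model(n);print({k:(v if not hasattr(v,'__len__') else np.round(v,2).tolist()) for k,v in m.items()})
print(sense())
E
```

```text
{'fx': 446.40637063289887, 'fy': 446.40637063289887, 'cx': 283.58847487140065, 'cy': 212.5146797001745, 'world_from_camera': [[0.85, -0.28, 0.45, 1206.03], [0.53, 0.48, -0.7, -950.12], [-0.02, 0.83, 0.56, 875.57], [0.0, 0.0, 0.0, 1.0]]}
{'fx': 444.2612235032284, 'fy': 444.2612235032284, 'cx': 282.5820466315036, 'cy': 215.8293174334191, 'world_from_camera': [[-0.89, 0.24, -0.39, 23.28], [-0.46, -0.51, 0.73, 1053.33], [-0.02, 0.83, 0.56, 909.45], [0.0, 0.0, 0.0, 1.0]]}
{'time_s': 0.1, 'joints': array([-1.37941462e+00,  3.13421768e-01,  1.49832391e+00, -3.92162886e-05,
        1.33099724e+00, -2.23425264e-01]), 'dq': array([ 3.33140465e-04,  1.54994094e-05, -2.52778050e-03, -7.46621397e-04,
        1.82393871e-03, -1.33202600e-03]), 'tau': array([ 2.09749684e-03, -4.12899613e+01, -2.60141587e+01, -1.53204819e-04,
        3.08575836e-03, -1.03596346e-05]), 'eef_pos': array([ 211.51214287, -480.29427853,  249.49210875]), 'ee_rot': array([-5.75362877e-04,  9.78567764e-01,  2.05924260e-01, -9.82770762e-06]), 'force': array([ 0.06504685, -0.77650193,  0.18225661]), 'wrist_torque': array([0.04295434, 0.06504513, 0.02959501]), 'grip_force': 0.0, 'grip_width': 1.0016582717013536}
```

View pics/scene.png

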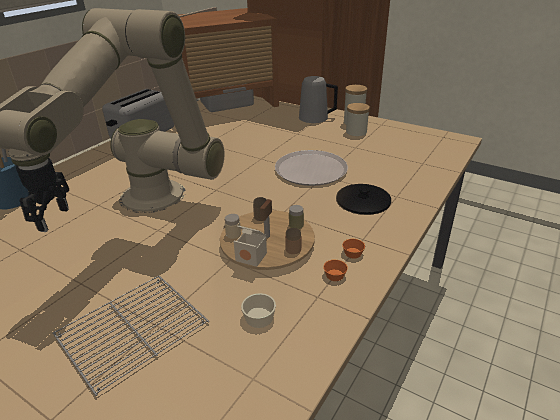

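View pics/side.png

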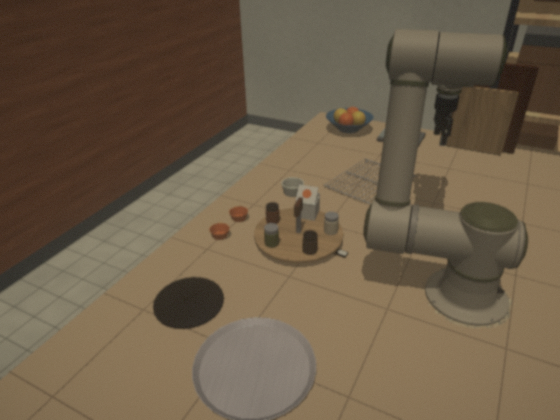

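The scene view shows the carousel around (267,237), with the box dot at (245,255) and the flap open. The side view shows the knob at (298,208), the flap dot at (307,194) and the arrow at (341,252). I'll make enlarged crops next.

Run:
```python
from h import *
a=cv2.imread("pics/scene.png")[180:290,205:330];b=cv2.imread("pics/side.png")[170:270,240:365]
a=cv2.resize(a[:100],None,fx=3.2,fy=5,interpolation=3) if 0 else cv2.resize(a,(400*125//125,352),interpolation=2)
b=cv2.resize(b,(400,320),interpolation=2);b=cv2.copyMakeBorder(b,0,32,0,0,0)
cv2.imwrite("pics/crop.png",np.hstack([a,b]))
```

```text
(no output)
```

View pics/crop.png

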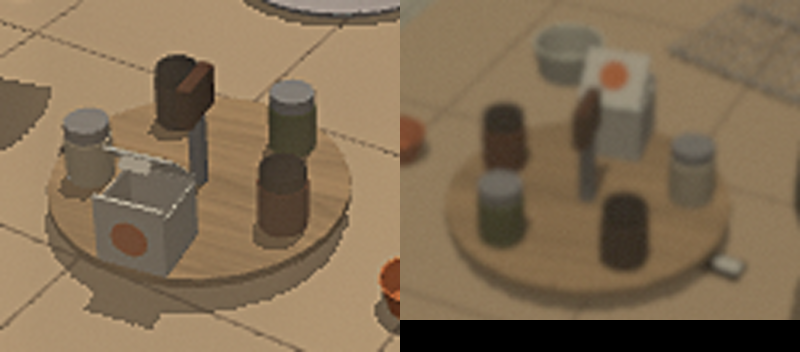

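```bash
cat > meas.py <<'E'
from h import *
a=cv2.imread("pics/scene.png");b=cv2.imread("pics/side.png")
def cen(img,box,lo,hi):
    x0,y0,x1,y1=box;h=cv2.cvtColor(img[y0:y1,x0:x1],cv2.COLOR_BGR2HSV)
    m=cv2.inRange(h,lo,hi);n,l,s,c=cv2.connectedComponentsWithStats(m)
    i=1+np.argmax(s[1:,4]);return c[i]+[x0,y0],s[i]
bd,s1=cen(a,(232,245,258,268),(0,110,80),(12,255,255));fd,s2=cen(b,(298,184,316,203),(0,110,80),(12,255,255))
ar,s3=cen(b,(333,244,352,262),(0,0,130),(180,60,255))
print("boxdot px",bd,s1,"flapdot",fd,s2,"arrow",ar,s3)
k,e=tri(ray("scene",266.6,209),ray("side",298.4,207.5));print("knob",k,e)
B=onplane("scene",*bd,68);A=onplane("side",*ar,9);F=[onplane("side",*fd,z) for z in(110,125,140)]
print("box",B,"arrow",A,"flap",F)
C=k[:2]
for n,p in(("box",B),("arrow",A)):
    d=p[:2]-C;print(n,np.hypot(*d),np.degrees(np.arctan2(d[1],d[0])))
E
python3 meas.py
```

```text
boxdot px [244.7654321  254.34567901] [ 8  5 11 10 81] flapdot [306.48148148 193.12962963] [ 5  5  8  9 54] arrow [342.15 251.95] [ 6  6  7  5 20]
knob [544.52397313 -23.06018098 129.9668469 ] 3.3540505109412004
box [ 569.59623393 -173.61765058   68.        ] arrow [383.72546536 -16.91683328   9.        ] flap [array([ 570.98384433, -145.98040489,  110.        ]), array([ 560.70724552, -123.47787508,  125.        ]), array([ 550.43064671, -100.97534527,  140.        ])]
box 152.63082884583082 -80.54532438164401
arrow 160.9158190614076 177.8120643593323
```

```bash
python3 -c "
from h import *
print(np.round(camera_model('wrist')['T_tool_cam'],3), camera_model('wrist')['fx'])"
for i in 1 2 3; do python3 -m crank '[[[0.77,-0.36,-0.1,0,0,0,0],[0.77,-0.36,-0.1,0,0,0,0],[0.77,-0.36,-0.1,0,0,0,0],[0.77,-0.36,-0.1,0,0,0,0],[0.77,-0.36,-0.1,0,0,0,0],[0.77,-0.36,-0.1,0,0,0,0],[0.77,-0.36,-0.1,0,0,0,0],[0.77,-0.36,-0.1,0,0,0,0]]]'; done
```

```text
[[ 1.00000e-03  9.46000e-01  3.23000e-01  8.33210e+01]
 [ 1.00000e+00 -1.00000e-03 -1.00000e-03 -3.58000e-01]
 [-0.00000e+00  3.23000e-01 -9.46000e-01 -1.25119e+02]
 [ 0.00000e+00  0.00000e+00  0.00000e+00  1.00000e+00]] 346.75320338514456
time_s: 0.9
eef_pos: [323.9, -351.7, 269.8]
ee_rot: [-0.0, 0.979, 0.206, -0.0]
force: [0.4, -0.1, 0.3]
grip_width: 0.0
grip_force: 0.0
time_s: 1.7
eef_pos: [435.8, -223.8, 289.8]
ee_rot: [-0.0, 0.979, 0.206, -0.0]
force: [0.1, -0.7, 0.2]
grip_width: 0.0
grip_force: 0.0
time_s: 2.5
eef_pos: [547.8, -95.9, 309.7]
ee_rot: [-0.0, 0.979, 0.206, -0.0]
force: [-0.5, -0.8, -0.3]
grip_width: -0.004
grip_force: 0.0
```

```bash
python3 -m crank '[[[0,0,0,0,0,-0.95,0],[0,0,0,0,0,-0.95,0],[0,0,0,0,0,-0.95,0],[0,0,0,0,0,-0.95,0],[0,0,0,0,0,-0.95,0],[0,0,0,0,0,-0.95,0],[0,0,0,0,0,-0.95,0],[0,0,0,0,0,-0.95,0]]]'
python3 -m crank '[[[0,0,0,0,0,-0.95,0],[0,0,0,0,0,-0.9,0],[0,0,0,0,0,0,0],[0,0,0,0,0,0,0],[0,0,0,0,0,0,0],[0,0,0,0,0,0,0],[0,0,0,0,0,0,0],[0,0,0,0,0,0,0]]]'
python3 - <<'E'
from h import *
s=sense();print(s['eef_pos'],s['ee_rot'],s['joints'])
np.savez('w1.npz',p=s['eef_pos'],q=s['ee_rot']);cv2.imwrite('pics/w1.png',capture('wrist'))
E
```

```text
time_s: 3.3
eef_pos: [547.2, -96.6, 309.6]
ee_rot: [-0.0, 0.738, 0.675, -0.0]
force: [-0.6, -0.8, 0.4]
grip_width: 0.0
grip_force: 0.0
time_s: 4.1
eef_pos: [547.3, -96.6, 310.0]
ee_rot: [-0.0, 0.647, 0.762, 0.0]
force: [-0.1, -0.5, -0.2]
grip_width: 0.001
grip_force: 0.0
[547.33522819 -96.62907056 309.98947073] [-5.30783675e-06  6.47207449e-01  7.62313923e-01  6.63484034e-06] [-3.85556906e-01  3.48286533e-01  1.29391095e+00  1.59663518e-05
  1.49940109e+00 -5.48523455e-01]
```

View pics/w1.png

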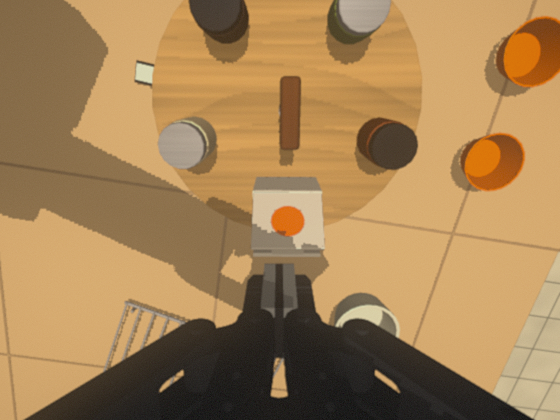

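The wrist view shows the knob's top bar at (290,112), the flap's outer dot at (288,221) and the arrow at (146,72). The flap is tilted open. Next I'll measure these points.

```bash
cat > wm.py <<'E'
from h import *
def wmat(f):
    d=np.load(f);q=d['q'];T=np.eye(4);T[:3,:3]=R.from_quat([*q[1:],q[0]]).as_matrix();T[:3,3]=d['p'];return T@np.array(camera_model('wrist')['T_tool_cam'])
def blob(img,box,lo,hi):
    x0,y0,x1,y1=box;h=cv2.cvtColor(img[y0:y1,x0:x1],cv2.COLOR_BGR2HSV)
    m=cv2.inRange(h,lo,hi);n,l,s,c=cv2.connectedComponentsWithStats(m);i=1+np.argmax(s[1:,4])
    cn=cv2.findContours((l==i).astype(np.uint8),0,1)[0][0];r=cv2.minAreaRect(cn)
    return c[i]+[x0,y0],s[i],cv2.boxPoints(r)+[x0,y0]
E
python3 - <<'E'
from wm import *
M=wmat('w1.npz');w=cv2.imread('pics/w1.png')
k,s,bp=blob(w,(270,65,312,160),(0,90,20),(14,255,140));print('knob',k,s)
P=np.array([onplane('wrist',*p,155,M) for p in bp]);K=P.mean(0)
print('knob corners',P.round(1).tolist(),K)
f,s,_=blob(w,(260,195,315,245),(0,170,120),(14,255,255))
a,s2,_=blob(w,(128,55,160,92),(0,0,150),(180,70,255));print(f,s,a,s2)
kk,e=tri(ray('wrist',*k,M),ray('side',298.4,201.5));print('knob tri',kk,e)
F,e=tri(ray('wrist',*f,M),ray('side',306.48,193.13));print('flapdot',F,e)
A=onplane('wrist',*a,9,M);At,e=tri(ray('wrist',*a,M),ray('side',342.15,251.95));print('arrow',A,At,e)
el=[tuple(map(float,x)) for x in []]
h=cv2.cvtColor(w,cv2.COLOR_BGR2HSV)
ax=P[0]-P[1] if np.linalg.norm(P[0]-P[1])>np.linalg.norm(P[1]-P[2]) else P[1]-P[2]
print('len',np.linalg.norm(P[0]-P[1]),np.linalg.norm(P[1]-P[2]),'knob ang',np.degrees(np.arctan2(ax[1],ax[0])))
d=A-K;print('arrow r,ang',np.hypot(*d[:2]),np.degrees(np.arctan2(d[1],d[0])))
d=F-K;print('flapdot r,ang',np.hypot(*d[:2]),np.degrees(np.arctan2(d[1],d[0])))
E
```

```text
knob [289.63074604 112.23662396] [  10   12   20   73 1327]
knob corners [[533.0, -3.6, 155.0], [547.1, -1.2, 155.0], [557.0, -54.5, 155.0], [541.9, -57.0, 155.0]] [544.71915793 -29.07181431 155.        ]
[287.35       220.69594595] [ 12  12  32  29 740] [143.59027778  72.68055556] [  7   8  19  21 288]
knob tri [544.85689053 -27.80786921 150.25367526] 0.22861544581132923
flapdot [ 561.96249882 -128.36622109  122.09989907] 1.798381484766716
arrow [377.97158271 -19.08282128   9.        ] [381.14834824 -17.56289661  10.56613631] 5.730729970596239
len 14.337138844239186 54.15875373761957 knob ang 100.49812893039322
arrow r,ang 167.04650197854048 176.57180025082283
flapdot r,ang 100.78051411179176 -80.14833680196664
```

```bash
python3 -m crank '[[[-0.26,0.05,0.72,0,0,0,0],[-0.26,0.05,0.72,0,0,0,0],[-0.26,0.05,0.72,0,0,0,0],[-0.26,0.05,0.72,0,0,0,0],[-0.26,0.05,0.72,0,0,0,0],[-0.26,0.05,0.72,0,0,0,0],[-0.26,0.05,0.72,0,0,0,0],[-0.26,0.05,0.72,0,0,0,0]]]'
python3 -m crank '[[[0,0,0.15,0,0,0,0],[0,0,0.15,0,0,0,0],[0,0,0.15,0,0,0,0],[0,0,0.15,0,0,0,0],[0,0,0.15,0,0,0,0],[0,0,0.15,0,0,0,0],[0,0,0.15,0,0,0,0],[0,0,0,0,0,0,0]]]'
python3 -m crank '[[[0,0,0.1,0,0,0,0],[0,0,0.1,0,0,0,0],[0,0,0.1,0,0,0,0],[0,0,0.1,0,0,0,0],[0,0,0,0,0,0,0],[0,0,0,0,0,0,0],[0,0,0,0,0,0,0],[0,0,0,0,0,0,0]]]'
python3 -c "
from h import *
s=sense();print(s['force'],s['eef_pos'])
np.savez('w2.npz',p=s['eef_pos'],q=s['ee_rot']);cv2.imwrite('pics/w2.png',capture('wrist'))"
```

```text
time_s: 4.95
eef_pos: [565.8, -146.5, 165.3]
ee_rot: [0.0, 0.647, 0.762, 0.0]
force: [0.1, -0.1, 0.2]
grip_width: 0.0
grip_force: 0.0
time_s: 5.75
eef_pos: [565.4, -146.1, 139.1]
ee_rot: [-0.001, 0.647, 0.762, -0.0]
force: [-0.5, 0.3, -0.7]
grip_width: 0.0
grip_force: 0.0
time_s: 6.55
eef_pos: [565.7, -146.3, 129.8]
ee_rot: [0.0, 0.647, 0.762, 0.0]
force: [-0.4, 1.2, -0.3]
grip_width: -0.001
grip_force: 0.0
[-0.41614037  1.19357986 -0.32738724] [ 565.69347455 -146.30490625  129.82016473]
```

View pics/w2.png

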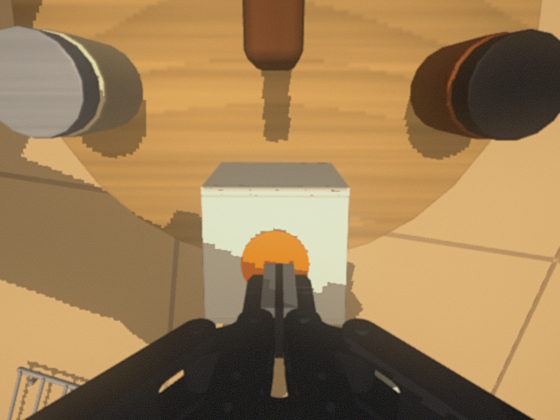

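The fingers stand centred on the flap at (280,280), with the dot just inward of them. I'll keep pressing.

```bash
python3 -m crank '[[[0,0,0.08,0,0,0,0],[0,0,0.08,0,0,0,0],[0,0,0.08,0,0,0,0],[0,0,0.05,0,0,0,0],[0,0,0.05,0,0,0,0],[0,0,0,0,0,0,0],[0,0,0,0,0,0,0],[0,0,0,0,0,0,0]]]'
```

```text
time_s: 7.4
eef_pos: [565.7, -146.3, 121.3]
ee_rot: [-0.0, 0.647, 0.762, 0.0]
force: [0.2, -0.3, 0.1]
grip_width: -0.0
grip_force: 0.0
```

```bash
python3 -m crank '[[[0,0,0.05,0,0,0,0],[0,0,0.03,0,0,0,0],[0,0,0,0,0,0,0],[0,0,0,0,0,0,0],[0,0,0,0,0,0,0],[0,0,0,0,0,0,0],[0,0,0,0,0,0,0],[0,0,0,0,0,0,0]]]'
```

```text
time_s: 8.2
eef_pos: [566.3, -146.2, 120.5]
ee_rot: [0.001, 0.647, 0.763, 0.001]
force: [-0.6, 2.1, 8.2]
grip_width: -0.003
grip_force: 4.2
```

```bash
python3 -m crank '[[[0,0,-0.4,0,0,0,0],[0,0,-0.8,0,0,0,0],[0,0,-0.9,0,0,0,0],[0,0,-0.9,0,0,0,0],[0,0,-0.9,0,0,0,0],[0.5,0,-0.5,0,0,0,0],[0.6,0,0,0,0,0,0],[0,0,0,0,0,0,0]]]'
python3 - <<'E'
from h import *
s=sense();print(s['eef_pos'])
np.savez('w3.npz',p=s['eef_pos'],q=s['ee_rot']);w=capture('wrist');b=capture('side');a=capture('scene')
cv2.imwrite('pics/w3.png',w);cv2.imwrite('pics/side3.png',b)
cr=lambda i,x,y:cv2.resize(i[y:y+100,x:x+100],(400,400),interpolation=2)
cv2.imwrite('pics/v3.png',np.hstack([cr(a,205,180),cv2.resize(w,(400,300))[0:300] if 0 else cv2.copyMakeBorder(cv2.resize(w,(400,300)),0,100,0,0,0)]))
from wm import *
M=wmat('w3.npz')
k,s_,bp=blob(w,(230,20,340,220),(0,90,20),(14,255,140));P=np.array([onplane('wrist',*p,155,M) for p in bp]);print(k,s_,P.round(1).tolist(),P.mean(0))
f,s2,_=blob(w,(220,180,340,290),(0,170,120),(14,255,255));print('flapdot',f,s2,onplane('wrist',*f,102,M))
E
```

```text
time_s: 9.0
eef_pos: [560.6, -116.8, 228.6]
ee_rot: [-0.001, 0.646, 0.763, -0.0]
force: [-0.4, -0.5, -0.4]
grip_width: -0.001
grip_force: 0.0
[ 560.62990992 -116.78692956  228.60743534]
[277.06510682  77.17870465] [  33    4   29  109 2949] [[541.5, -56.8, 155.0], [533.3, -3.2, 155.0], [547.4, -0.8, 155.0], [557.0, -54.2, 155.0]] [544.81492083 -28.76319616 155.        ]
flapdot [275.90253411 244.62183236] [ 38  55  38  20 513] [ 563.51255852 -147.83879664  102.        ]
```

View pics/v3.png

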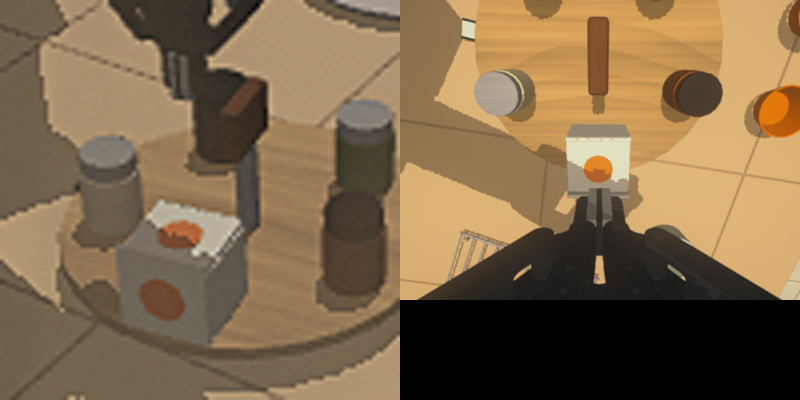

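The flap lies level inside the rim in the scene view, and the knob was measured again at (544.9,-28.5). Now I'll grip the knob.

```bash
python3 -m crank '[[[0.45,0,0,0,0,0,60],[0.45,0,0,0,0,0,60],[0.45,0,0,0,0,0,60],[0.45,0,0,0,0,0,60],[0.45,0,0,0,0,0,60],[0.45,0,0,0,0,0,60],[0.45,0,0,0,0,0,60],[0.44,-0.05,0,0,0,0,60]]]' 60
python3 -m crank '[[[0,0,0.6,0,0,0,60],[0,0,0.6,0,0,0,60],[0,0,0.6,0,0,0,60],[0,0,0.6,0,0,0,60],[0,0,0.6,0,0,0,60],[0,0,0.5,0,0,0,60],[0,0,0.24,0,0,0,60],[0,0,0,0,0,0,60]]]' 60
python3 -m crank '[[[0,0,0,0,0,0,40],[0,0,0,0,0,0,30],[0,0,0,0,0,0,22],[0,0,0,0,0,0,10],[0,0,0,0,0,0,5],[0,0,0,0,0,0,0],[0,0,0,0,0,0,0],[0,0,0,0,0,0,0]]]' 60
```

```text
time_s: 9.95
eef_pos: [545.2, -29.8, 229.2]
ee_rot: [0.0, 0.647, 0.763, 0.0]
force: [-0.3, 0.2, 1.1]
grip_width: 0.706
grip_force: 0.0
time_s: 10.75
eef_pos: [545.1, -30.6, 135.2]
ee_rot: [-0.001, 0.647, 0.762, -0.0]
force: [-0.4, -1.0, 0.5]
grip_width: 0.703
grip_force: 0.0
time_s: 11.55
eef_pos: [545.3, -30.9, 136.3]
ee_rot: [0.0, 0.647, 0.762, -0.0]
force: [-4.1, -0.3, 5.4]
grip_width: 0.18
grip_force: 59.9
```

```bash
python3 -m crank '[[[0,0,0,0,0,0.2,0],[0,0,0,0,0,0.5,0],[0,0,0,0,0,0.5,0],[0,0,0,0,0,0.5,0],[0,0,0,0,0,0.5,0],[0,0,0,0,0,0.5,0],[0,0,0,0,0,0.5,0],[0,0,0,0,0,0.5,0]]]'
python3 -m crank '[[[0,0,0,0,0,0.5,0],[0,0,0,0,0,0.5,0],[0,0,0,0,0,0.5,0],[0,0,0,0,0,0.5,0],[0,0,0,0,0,0.5,0],[0,0,0,0,0,0.5,0],[0,0,0,0,0,0.5,0],[0,0,0,0,0,0.5,0]]]'
```

```text
time_s: 12.35
eef_pos: [544.4, -30.8, 136.3]
ee_rot: [-0.001, 0.821, 0.571, -0.001]
force: [-10.7, -0.1, 10.6]
grip_width: 0.181
grip_force: 60.6
time_s: 13.15
eef_pos: [543.6, -30.2, 136.3]
ee_rot: [-0.001, 0.947, 0.323, -0.002]
force: [-17.0, 4.1, 13.4]
grip_width: 0.184
grip_force: 60.9
```

```bash
python3 -m crank '[[[-0.03,-0.05,-0.04,0,0,0.5,0],[0,0,0,0,0,0.7,0],[0,0,0,0,0,0.7,0],[0,0,0,0,0,0.7,0],[0,0,0,0,0,0.7,0],[0,0,0,0,0,0.7,0],[0,0,0,0,0,0.7,0],[0,0,0,0,0,0.3,0]]]'
python3 -m crank '[[[0,0,0,0,0,0,0],[0,0,0,0,0,0,0],[0,0,0,0,0,0,0],[0,0,0,0,0,0,0],[0,0,0,0,0,0,0],[0,0,0,0,0,0,0],[0,0,0,0,0,0,0],[0,0,0,0,0,0,0]]]'
python3 - <<'E'
from h import *
s=sense();print(s['eef_pos'],s['ee_rot'])
np.savez('w4.npz',p=s['eef_pos'],q=s['ee_rot']);w=capture('wrist');b=capture('side');a=capture('scene')
cv2.imwrite('pics/w4.png',w);cv2.imwrite('pics/side4.png',b);cv2.imwrite('pics/scene4.png',a)
cr=lambda i,x,y:cv2.resize(i[y:y+100,x:x+130],(400,308),interpolation=2)
cv2.imwrite('pics/v4.png',np.hstack([cr(a,205,180),cr(b,240,170)]))
E
```

```text
time_s: 13.95
eef_pos: [543.2, -29.1, 136.3]
ee_rot: [-0.001, 1.0, -0.021, -0.001]
force: [-4.3, 7.1, 1.9]
grip_width: 0.176
grip_force: 60.6
time_s: 14.75
eef_pos: [543.1, -29.0, 136.3]
ee_rot: [-0.001, 1.0, -0.019, -0.001]
force: [-4.7, 8.0, 0.8]
grip_width: 0.181
grip_force: 60.6
[543.12311447 -29.03154971 136.30198002] [-0.00109224  0.99981175 -0.01933166 -0.00125127]
```

View pics/v4.png

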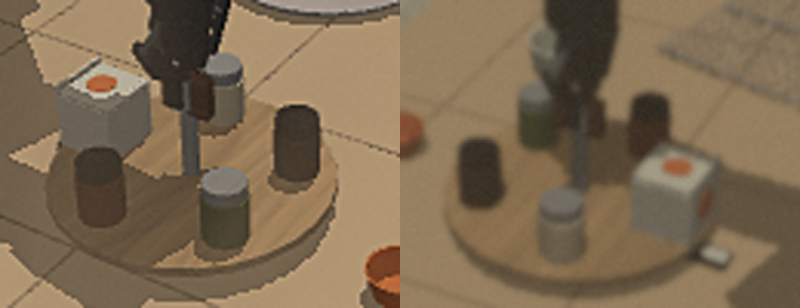

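View pics/w4.png

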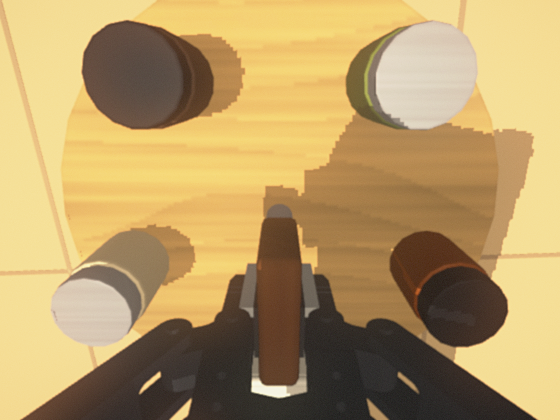

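Run:
```python
from wm import *
a=cv2.imread('pics/scene4.png');b=cv2.imread('pics/side4.png');w=cv2.imread('pics/w4.png')
lo,hi=(0,110,80),(14,255,255)
fs,s1,_=blob(a,(228,198,248,218),lo,hi);fd,s2,_=blob(b,(320,214,338,230),lo,hi)
print(fs,s1,fd,s2)
p,e=tri(ray('scene',*fs),ray('side',*fd));print('flapdot tri',p,e)
C=np.array([544.8,-28.6])
for n,q in(('tri',p),('scene',onplane('scene',*fs,102)),('side',onplane('side',*fd,102))):
    d=q[:2]-C;print(n,q,np.hypot(*d),np.degrees(np.arctan2(d[1],d[0])))
ar,s3,_=blob(b,(462-130,244,356,262),(0,0,130),(180,60,255));A=onplane('side',*ar,9);d=A[:2]-C
print(ar,s3,A,np.hypot(*d),np.degrees(np.arctan2(d[1],d[0])))
bd,s4,_=blob(b,(334,226,350,244),lo,hi);B=onplane('side',*bd,68);d=B[:2]-C
print('boxdot',bd,s4,B,np.hypot(*d),np.degrees(np.arctan2(d[1],d[0])))
```

```text
[237.56818182 206.70454545] [ 5  6 10  6 44] [329.79487179 223.82051282] [ 6  8  9  5 39]
flapdot tri [432.7878601  -22.47918386 100.88856742] 0.15123469590460528
tri [432.7878601  -22.47918386 100.88856742] 112.17924886442333 176.8722274483171
scene [433.97819525 -23.79409598 102.        ] 110.92596234297613 177.51686413745244
side [432.17103791 -21.06183982 102.        ] 112.88094152711255 176.1709530448224
[342.42307692 252.11538462] [ 7  6  8  5 26] [382.63522759 -16.50999835   9.        ] 162.61482573810255 175.73626931455172
boxdot [338.72727273 235.54545455] [ 3  6  4  8 22] [399.56546762 -19.13009024  68.        ] 145.5429441275359 176.2693523587502
```

The flap dot is 101 mm up, so the flap is shut. The box bears about 177° and the arrow about 176.2°. I'll make a small trim and hold.

```bash
python3 -m crank '[[[0,0,0,0,0,0.12,0],[0,0,0,0,0,0,0],[0,0,0,0,0,0,0],[0,0,0,0,0,0,0],[0,0,0,0,0,0,0],[0,0,0,0,0,0,0],[0,0,0,0,0,0,0],[0,0,0,0,0,0,0]]]'
python3 -c "
from rig import *
print(finish_job())"
```

```text
time_s: 15.7
eef_pos: [543.1, -29.0, 136.3]
ee_rot: [-0.001, 1.0, -0.028, -0.001]
force: [-4.3, 7.0, 0.6]
grip_width: 0.177
grip_force: 60.6
the job is handed in; nothing more can be done
None
```

I shut the flap, turned the box to the front over the arrow (within about 1° by my measurements), and handed the job in at about 16 s with the gripper still holding the knob at about 60 N; no verdict was returned.

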